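# Pull a kiln prop out of a deep pocket with sprung tongs

### The arm

A 6-joint arm with a two-finger parallel gripper is mounted at the origin on the work surface. World frame = base frame: x ahead of the robot, y to its left, z up, the work surface at z = 0. Lengths are in m, angles in rad, forces in N, time in s.
With the tool pointing down it reaches from about 0.35 to 0.875 m from the base axis. Payload 15.5 kg.
Tool frame: the origin (TCP) lies at the very end of the fingers, on their centre line; the grasp point (between the pads) lies 19 mm behind it (bot.grip_point_offset is the distance from the TCP to the grasp point, in m); z points along the fingers, y is the line along which they close (so a half turn about z gives the same grasp; the last joint's range is limited). The gripper opens to 85 mm and grips with 20 to 120 N. Pads are 22 mm wide; open, the fingers measure 114 mm over their backs; the gripper's body (76 mm by 85 mm) begins 54 mm behind the grasp point. The pads swing forward as they close: fully open they stand 13 mm farther back than shut.
Start: joints at [1.026, 0.494, 1.345, -0, 1.302, -0.096], TCP at [0.271, 0.563, 0.231] pointing down, gripper open.
Joint ranges: [-2.91, 2.91], [-0.82, 2.16], [0.22, 2.67], [-1.22, 4.37], [0.12, 2.79], [-3.08, 3.08]. Speed limits (rad/s): [1.89, 1.89, 2.57, 3.01, 3.01, 3.01].

### API

Orientations are given as a rotation vector (axis times angle).
In Python, from bench import bot gives the robot as it stands.
- The arm moves only by the tool jog_arm, never from a script. Its arguments are lists of equal length, an entry for each row: "linear": the shift along the world's x, y, z in mm, a list of three; "dr": the turn, a rotation vector about the world's x, y, z in degrees, a list of three; "jaw": the gripper's target within -1 to 1 (fully open at 1, half-way at 0, shut at -1). A call has 1 to 8 rows; each row is the pose to reach, as a shift and turn from the pose commanded when the call began; what a row does not reach only later rows make up. A row lasts 1/12 s, in which the tool goes at most 41.7 mm and 7.16 degrees, less where a joint would pass 70% of its speed; a pose out of reach is approached as far as the arm can. A call with a gripper value outside its range is refused whole. The fingers move at their own pace and stop on an object; "newtons" is the grip in N (left out, the last holds). Time passes only in rows, so rows that repeat a pose let the fingers close. It gives the time, the measured TCP pose, the force, the opening and the grip force at its end, in the units of the state.
- bot.state(): the state, without advancing time (a new reading comes with each control period).
- bot.capture(name): name is "scene" or "top" or "wrist"; returns a dict with "img" (400x640x3 uint8, red, green, blue), "fov_y" (degrees; the focal length in pixels is half the picture's height over the tangent of half this angle, whatever the lens; pixels are square), "cx", "cy" (the principal point, pixels), "world_from_camera" (4x4, takes a point from camera to world coordinates). Camera axes: x right, y down, z forward; pixel columns grow to the right and rows downward; lengths in m; the calibration is good to about 2 mm. The wrist camera is an equidistant fisheye: a pixel r from the principal point sees the ray r / f radians off the axis. A picture is of the moment at which its call begins. There is no depth.
- bot.sign_off(): hands the job in; it is judged then, once.
The state is a dict: "time_s": time; "qpos": joint angles; "qd": joint speeds; "joint_efforts": joint torques, N m; "tcp_pos": TCP position; "eef_rot": TCP orientation; "contact_force": force on the tool from outside, world axes, zero at the start; "ft_torque": the same for the moment, N m; "opening": finger opening in m; "finger_force": force on a finger pad.
Only numpy, scipy, OpenCV 4.12 (cv2) and the standard library are available. Lean on these libraries where they do the work, as an engineer would, in place of code of your own. Each camera call takes 0.05 s, during which the arm holds its last target. There are 200 camera calls.

### The job

The wooden rack has three deep pockets; at the bottom of one of them a spring clip holds a square kiln prop of the same shape and height as the two standing on the round kiln shelf. Take the sprung tongs from their stand, reach in and squeeze them on that prop, pull it out, and gently set it down upright on the marked empty spot of the shelf, within about a centimetre, letting go only once it stands there. Then put the tongs back upright in the slot of their stand; do not touch the prop with the gripper itself, and leave the other props and the things around where they are.

Things in the scene. Friction and masses are not known exactly. Their poses are not given: they have to be found in the camera images.
- tongs: Steel sprung tongs, 157 mm tall, about 0.15 kg, standing jaws down, handles up, in their stand. Origin on the pivot pin; x along the pin, y the way handles and jaws close, z up along the tongs. The frame belongs to the half with the handle at +y, so when squeezed it leans about x by half the joint's value.
- tongs_grip (a point): Midway between the two round black handle bars (each 14 mm thick, 24 mm long along x, at either side in y), 55 mm above the pivot, free space around and above. Open, the bars measure 52 mm over their outsides; with the prop in the jaws 43 mm. A spring opens them: 4 N on the bars just starts to close them, 6 N brings the jaws to 20 mm.
- tongs_tip (a point): Midway between the jaw tips, 95 mm below the pivot. The jaws are two flat plates 14 mm wide (x), 5 mm thick, 50 mm tall (above that they narrow, so take the prop no higher than 45 mm above the tips); open, their inner faces are 36 mm apart at the tips (46 mm over the outsides). 1 mm off the handles brings the tips 1.7 mm closer; 0.58 of the squeeze beyond the spring's reaches the jaws.
- tongs_jaw (a joint): Closing angle of the tongs in rad: 0 fully open, 0.17 with the jaws parallel and 20 mm apart (gripping the prop), 0.36 shut.
- stand: Grey plastic stand of the tongs, fixed: an upright open-topped box 36 x 70 x 85 mm on a foot plate 75 x 95 mm. Origin at the centre of its underside, z up. Long side along y.
- slot (a point): Centre of the floor of the stand's slot, 6 mm above the table. The slot is 24 mm (x) by 58 mm (y) and 79 mm deep; the tongs stand in it on their jaw tips, jaws closing along the slot's y, pivot about 95 mm above this point.
- rack: Plywood rack, fixed, 120 x 70 x 120 mm (x, y, z), origin at the centre of its underside. Three pockets 38 mm apart along x, the middle one over the origin, each 32 (x) x 58 mm (y), floor 6 mm above the table, 114 mm deep. In each a steel leaf clip (15 to 41 mm above the table) on the -x wall presses the content to the +x wall with 5 N: drawing it out takes a pull of 8 to 12 N.
- prop: The kiln prop to fetch: plain square-cut cream ceramic block 26 (x) x 20 (y) x 60 mm (z), about 80 g, standing at the bottom of one pocket, its top 54 mm below the rack's rim. Origin at the centre of its underside, x along the rack's x.
- short_prop: A shorter square prop, 26 x 20 x 36 mm, in another pocket; it stays there. Origin at the centre of its underside.
- round_post: A round post, 26 mm diameter, 60 mm tall, in the third pocket; it stays there. Origin at the centre of its underside.
- shelf: Round grey kiln shelf, 220 mm diameter, on a low dark banding wheel, fixed; its top is 34 mm above the table. Origin at the centre of the underside on the table.
- spot (a point): Centre of the marked empty spot (dark corner ticks around a 40 x 34 mm field) on top of the shelf, 60 mm from the shelf's centre. Height 34 mm.
- prop_left: One of the two square 60 mm props already standing on the shelf, about 110 mm from the spot. Origin at the centre of its underside.
- prop_right: The other square 60 mm prop standing on the shelf. Origin at the centre of its underside.
- glue: Bystander, leave alone: white glue bottle, 44 mm diameter, 130 mm tall. Origin at the centre of its underside.
- jar: Bystander, leave alone: lidded glass jar, 76 mm diameter, 85 mm tall. Origin at the centre of its underside.
- cup: Bystander, leave alone: clear cup, 68 mm diameter, 75 mm tall. Origin at the centre of its underside.
- tile: Bystander, leave alone: flat terracotta tile 110 x 110 x 8 mm. Origin at the centre of its underside.
Mind the look-alikes: they are no part of the job. There is more than one size of the tongs; the job needs the smallest.

How it is judged:
By the outcome, as a careful person would: the job done as asked, in the order asked, and still so for the second after the job is handed in, with the robot touching nothing.
It also fails if it takes over 54 s, if anything falls off the work surface, if the arm or the gripper's body presses on something with over 40 N, if the wrist force passes 120 N, or if a joint passes its speed limit or range.

## Working session

There is one attempt and no reset: what is moved stays moved. The work goes in short steps, Python scripts to look and compute and a tool call to move; the robot and the scene stay as the last step left them, time stands still between calls to the robot, and variables do not carry over. Pictures are saved under pics/ and viewed, at most 13 in all, crops included, and the job is handed in when it is done.

Besides the shell and the picture viewer there is one more tool, called after ">>>" as name(argument=value, ...), one argument or row to a line, values as JSON. jog_arm: Moves the arm, as the interface text tells. Its arguments: {"type":"object","properties":{"linear":{"type":"array","items":{"type":"array","items":{"type":"number"}}},"dr":{"type":"array","items":{"type":"array","items":{"type":"number"}}},"jaw":{"type":"array","items":{"type":"number"}},"newtons":{"type":"number"}},"required":["linear","dr","jaw"]}

```bash
mkdir -p pics; ls; cat > h.py <<'E'
import numpy as np,cv2
from bench import bot
def save(n,f,crop=None,s=1):
    c=bot.capture(n);im=c["img"][:,:,::-1]
    cv2.imwrite(f"pics/{f}_raw.png",im); np.save(f"pics/{f}.npy",{k:c[k] for k in c if k!="img"},allow_pickle=True)
    return c
def cal(f): return np.load(f"pics/{f}.npy",allow_pickle=True).item()
def ray(c,u,v,fish=False):
    f=200/np.tan(np.radians(c["fov_y"]/2)); x,y=u-c["cx"],v-c["cy"]
    if fish:
        r=np.hypot(x,y);t=r/f; d=np.array([x/r*np.sin(t),y/r*np.sin(t),np.cos(t)]) if r>0 else np.array([0,0,1.])
    else: d=np.array([x/f,y/f,1])
    T=np.array(c["world_from_camera"]);return T[:3,3],T[:3,:3]@d
def onz(c,u,v,z,fish=False):
    o,d=ray(c,u,v,fish);return o+d*(z-o[2])/d[2]
def proj(c,p):
    T=np.array(c["world_from_camera"]);q=T[:3,:3].T@(np.array(p)-T[:3,3]);f=200/np.tan(np.radians(c["fov_y"]/2))
    return c["cx"]+f*q[0]/q[2],c["cy"]+f*q[1]/q[2]
E
python3 - <<'E'
from h import *
for n in ("scene","top"):
    c=save(n,n+"0"); print(n,c["fov_y"],c["cx"],c["cy"],np.round(c["world_from_camera"],3).tolist())
a=cv2.imread("pics/scene0_raw.png");b=cv2.imread("pics/top0_raw.png")
cv2.imwrite("pics/a.png",cv2.resize(a,(800,500),interpolation=cv2.INTER_CUBIC))
cv2.imwrite("pics/b.png",cv2.resize(b,(800,500),interpolation=cv2.INTER_CUBIC))
s=bot.state();print(s)
E
```

```text
pics
scene 44.017773566301 315.77269584854196 205.24088969207855 [[-0.325, 0.644, -0.692, 1.319], [0.946, 0.213, -0.246, 0.315], [-0.011, -0.735, -0.679, 0.881], [0.0, 0.0, 0.0, 1.0]]
top 51.818046193888264 322.7901102844489 200.40383695616623 [[0.019, -0.996, 0.082, 0.481], [-1.0, -0.018, 0.013, 0.033], [-0.011, -0.083, -0.997, 1.02], [0.0, 0.0, 0.0, 1.0]]
{'time_s': 0.1, 'qpos': array([ 1.02648988e+00,  4.94127676e-01,  1.34605211e+00,  1.76372590e-06,
        1.30250562e+00, -9.55169730e-02]), 'qd': array([ 3.67002846e-05, -1.11165010e-03, -1.28522130e-03, -4.70599101e-04,
       -1.61028374e-04, -8.48079739e-04]), 'joint_efforts': array([ 2.98759580e-03, -8.83593178e+01, -3.84572804e+01,  1.16798547e-04,
        5.05039658e-03, -7.74974137e-05]), 'tcp_pos': array([0.27101331, 0.5628328 , 0.23076154]), 'eef_rot': array([-6.98979415e-01, -3.06249249e+00,  1.62838614e-03]), 'contact_force': array([-0.81224284,  1.20021385,  0.03682152]), 'ft_torque': array([-0.01966684, -0.03552753, -0.06558071]), 'finger_force': 0.0, 'opening': 0.08525220284608995}
```

View pics/a.png

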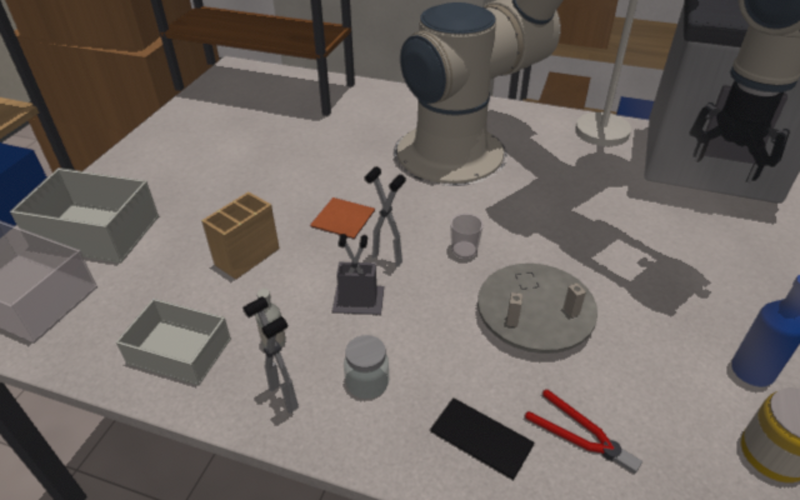

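View pics/b.png

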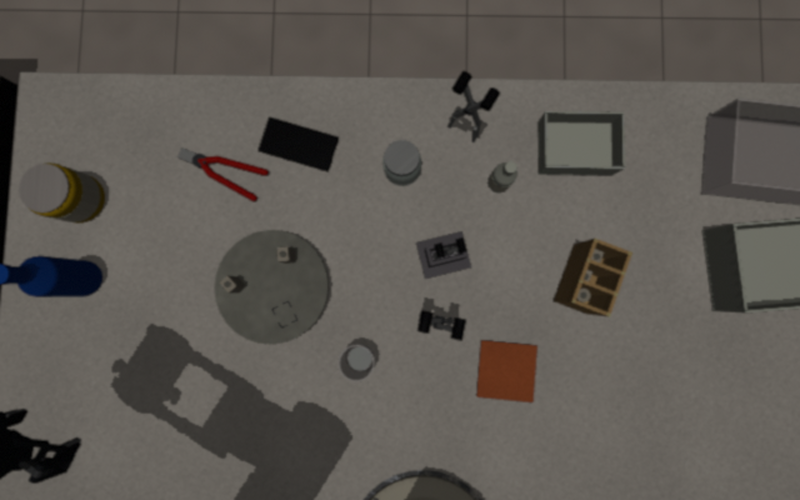

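The scene view shows the stand with the small tongs at about (357,285), the rack at (240,235) and the shelf at (537,310). In the top view they are at (445,255), (600,280) and (272,286), with the marked spot at (285,314). I'll enlarge these next.

```bash
python3 - <<'E'
import cv2,numpy as np
b=cv2.imread("pics/top0_raw.png");a=cv2.imread("pics/scene0_raw.png")
g=lambda i:np.clip((i/255.)**.55*255,0,255).astype('uint8')
def cr(i,x,y,w,h,W,H):
    o=cv2.resize(g(i[y:y+h,x:x+w]),(W,H),interpolation=cv2.INTER_CUBIC)
    for k in range(0,w,10): cv2.line(o,(k*W//w,0),(k*W//w,6 if k%50 else 14),(0,0,255),1)
    for k in range(0,h,10): cv2.line(o,(0,k*H//h),(6,k*H//h),(0,0,255),1)
    return o
m=np.vstack([np.hstack([cr(b,435,185,75,75,400,300*1) if 0 else cr(b,430,185,80,60+8,400,300) , cr(b,325,180,60,45,400,300)]),
 np.hstack([cr(b,165,180,105,100,400,300),cr(a,150,150,100,75,400,300)])])
cv2.imwrite("pics/c.png",m)
E
```

```text
(no output)
```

View pics/c.png

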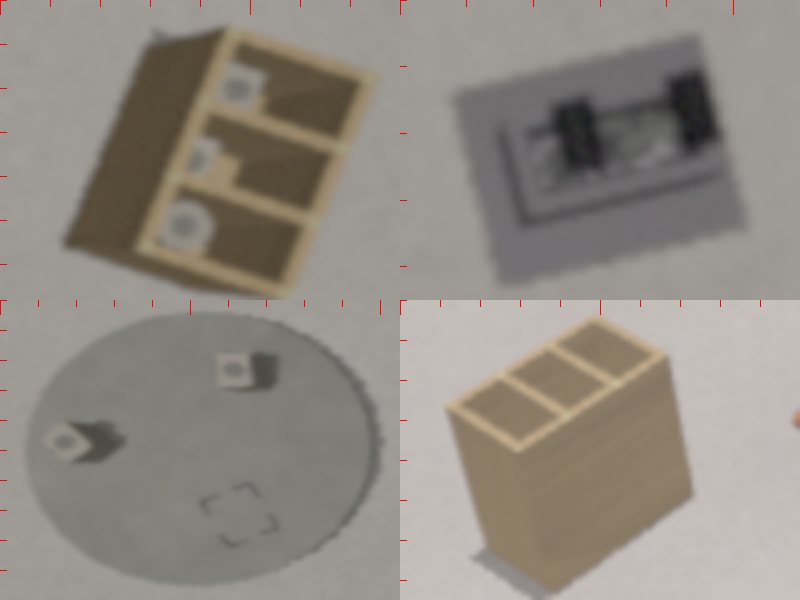

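```bash
cat > m.py <<'E'
from h import *
c=cal("top0");s=cal("scene0")
def rep(n,P,z,z2=None):
    q=np.array([onz(c,u,v,z) for u,v in P]);print(n,q.mean(0).round(4));
    d=np.roll(q,-1,0)-q
    for r in d: print("   len %.1f ang %.1f"%(np.hypot(*r[:2])*1e3,np.degrees(np.arctan2(r[1],r[0]))))
    return q.mean(0)
rk=rep("rack",[(475.6,191.3),(505.6,202.7),(487.6,251.9),(457.6,241.2)],.12)
st=rep("foot",[(333.2,194.2),(369.6,185.3),(376.8,214.2),(340.3,222.7)],.005)
sc=lambda x,y:(165+x/3.81,180+(y-300)/3)
sp=rep("spot",[sc(202,505),sc(252,485),sc(277,528),sc(225,545)],.034)
bars=[onz(c,325+(x-400)/6.667,180+y/6.667,.163) for x,y in [(575,135),(693,110)]];print("bars",np.round(bars,4),np.mean(bars,0))
# scene: rack top corners, cross check
q=np.array([onz(s,150+(x-400)/4,150+(y-300)/4,.12) for x,y in [(446,405),(596,318),(668,355),(519,450)]]);print("rack scene",q.mean(0).round(4))
for n,p in [("far",(475.6+2,205))]: pass
for x,y in [(237,90),(203,158),(184,226)]: print(onz(c,430+x/5,185+y/4.41,.066).round(4),onz(c,430+x/5,185+y/4.41,.042).round(4))
E
python3 m.py
```

```text
rack [ 0.5153 -0.3015  0.12  ]
   len 69.1 ang -110.2
   len 114.8 ang 159.3
   len 68.0 ang 71.3
   len 116.6 ang -20.1
foot [ 0.5573 -0.0334  0.005 ]
   len 92.9 ang -75.2
   len 73.7 ang -165.5
   len 92.4 ang 104.2
   len 72.6 ang 14.9
spot [0.4352 0.2703 0.034 ]
   len 34.9 ang -61.9
   len 37.7 ang -153.3
   len 35.0 ang 113.6
   len 35.0 ang 26.6
bars [[ 0.5533 -0.0152  0.163 ]
 [ 0.5618 -0.052   0.163 ]] [ 0.55755974 -0.03357444  0.163     ]
rack scene [ 0.5205 -0.2967  0.12  ]
[ 0.5548 -0.3124  0.066 ] [ 0.5566 -0.3211  0.042 ]
[ 0.5188 -0.2963  0.066 ] [ 0.5198 -0.3046  0.042 ]
[ 0.4832 -0.2873  0.066 ] [ 0.4832 -0.2953  0.042 ]
```

Top view crop: the far pocket (+x side, crop (237,90)) holds the larger square prop, the middle one the smaller square and the near one the round post. Spot, stand and rack positions are fitted, so I'll work out the tool turn and go over the stand.

```bash
python3 - <<'E'
from h import *
from scipy.spatial.transform import Rotation as R
s=bot.state();r=R.from_rotvec(s["eef_rot"]).as_matrix();print(r.round(3),np.degrees(np.arctan2(r[1,1],r[0,1])), np.degrees(s["qpos"]))
E
```

```text
[[-0.901  0.434 -0.001]
 [ 0.434  0.901 -0.001]
 [ 0.    -0.001 -1.   ]] 64.28623369118485 [ 5.88135378e+01  2.83114304e+01  7.71231049e+01  1.01054050e-04
  7.46280749e+01 -5.47271942e+00]
```

>>> jog_arm(
  linear=[
    [0, 0, 40],
    [10, -20, 75],
    [25, -55, 80],
    [42, -90, 80],
    [58, -125, 80],
    [75, -160, 80],
    [92, -195, 80],
    [109, -230, 80],
  ],
  dr=[
    [0, 0, 5],
    [0, 0, 10],
    [0, 0, 15],
    [0, 0, 20],
    [0, 0, 25],
    [0, 0, 30],
    [0, 0, 35],
    [0, 0, 40.7],
  ],
  jaw=[1, 1, 1, 1, 1, 1, 1, 1],
  newtons=60,
)

```text
time_s: 0.77
tcp_pos: [0.3804, 0.3313, 0.3111]
eef_rot: [0.417, -3.114, 0.0]
contact_force: [0.9, 0.5, -0.1]
opening: 0.0851
finger_force: 0.0
```

>>> jog_arm(
  linear=[
    [17, -36, 0],
    [34, -72, 0],
    [51, -108, 0],
    [69, -144, 0],
    [86, -180, 0],
    [104, -216, 0],
    [121, -252, 0],
    [138, -288, 0],
  ],
  dr=[
    [0, 0, 0],
    [0, 0, 0],
    [0, 0, 0],
    [0, 0, 0],
    [0, 0, 0],
    [0, 0, 0],
    [0, 0, 0],
    [0, 0, 0],
  ],
  jaw=[1, 1, 1, 1, 1, 1, 1, 1],
)

```text
time_s: 1.43
tcp_pos: [0.5185, 0.0431, 0.3112]
eef_rot: [0.409, -3.115, -0.0]
contact_force: [0.7, 0.7, 0.4]
opening: 0.0854
finger_force: 0.0
```

>>> jog_arm(
  linear=[
    [18, -36, 0],
    [39, -78, 0],
    [39, -78, 0],
  ],
  dr=[
    [0, 0, 0],
    [0, 0, 0],
    [0, 0, 0],
  ],
  jaw=[1, 1, 1],
)

```text
time_s: 1.68
tcp_pos: [0.5593, -0.0383, 0.3107]
eef_rot: [-0.404, 3.115, -0.002]
contact_force: [-0.9, 0.3, -0.4]
opening: 0.0851
finger_force: 0.0
```

```bash
python3 - <<'E'
from h import *
c=save("wrist","w0");print(c["fov_y"],c["cx"],c["cy"],np.round(c["world_from_camera"],3).tolist())
s=bot.state();print(s["time_s"],s["tcp_pos"],s["opening"])
im=cv2.imread("pics/w0_raw.png");g=((im/255.)**.6*255).astype('uint8')
cv2.imwrite("pics/w0.png",cv2.resize(g,(800,500),interpolation=cv2.INTER_CUBIC))
E
```

```text
65.70646984690485 318.89453613346654 199.87270867677077 [[-0.256, 0.914, 0.316, 0.478], [0.967, 0.242, 0.082, -0.06], [-0.001, 0.327, -0.945, 0.453], [0.0, 0.0, 0.0, 1.0]]
1.7333 [ 0.558537   -0.03664359  0.31061179] 0.08558183955343447
```

View pics/w0.png

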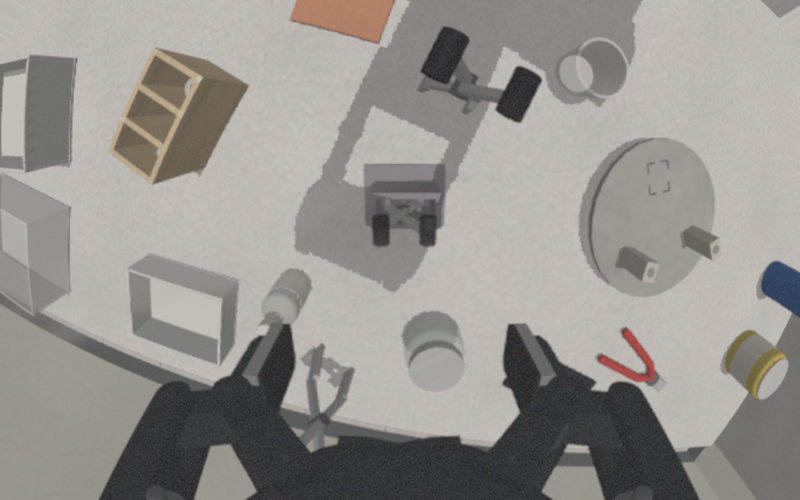

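The wrist view shows the bars at (381,228) and (428,228), with the stand below them at (404,197). The rack rim corners are at (155,48), (205,76), (155,182) and (110,150), and the spot is at (658,177).

```bash
python3 - <<'E'
from h import *
c=cal("w0");W=lambda u,v,z:onz(c,u*.8,v*.8,z,True)
def rep(n,P,z):
    q=np.array([W(u,v,z) for u,v in P]);print(n,q.mean(0).round(4))
    for r in np.roll(q,-1,0)-q: print("   %.1f mm %.1f"%(np.hypot(*r[:2])*1e3,np.degrees(np.arctan2(r[1],r[0]))))
rep("bars",[(381,230),(428,230)],.158)
rep("standtop?",[(373,188),(438,188)],.091)
rep("footback",[(364,165),(444,165)],.005)
rep("rack",[(155,48),(205,76),(155,182),(110,150)],.12)
rep("spot",[(648,162),(668,160),(669,192),(649,194)],.034)
E
```

```text
bars [ 0.5599 -0.0344  0.158 ]
   37.4 mm 104.9
   37.4 mm -75.1
standtop? [ 0.538  -0.0383  0.091 ]
   61.7 mm 104.9
   61.7 mm -75.1
footback [ 0.5261 -0.0419  0.005 ]
   92.8 mm 104.9
   92.8 mm -75.1
rack [ 0.5169 -0.2978  0.12  ]
   69.3 mm 71.7
   116.9 mm -19.9
   70.3 mm -108.7
   116.5 mm 159.6
spot [0.4387 0.2721 0.034 ]
   34.4 mm 114.5
   42.6 mm 26.5
   35.0 mm -67.3
   41.4 mm -154.3
```

>>> jog_arm(
  linear=[
    [0, 1, -38],
    [0, 2, -76],
    [0, 2, -112],
    [0, 2, -145],
    [0, 2, -165],
    [0, 2, -175],
    [0, 2, -175],
  ],
  dr=[
    [0, 0, 0],
    [0, 0, 0],
    [0, 0, 0],
    [0, 0, 0],
    [0, 0, 0],
    [0, 0, 0],
    [0, 0, 0],
  ],
  jaw=[1, 1, 1, 1, 1, 0.6, 0.4],
)

```text
time_s: 2.32
tcp_pos: [0.5559, -0.0301, 0.1345]
eef_rot: [0.41, -3.111, -0.002]
contact_force: [-0.6, -0.0, -0.3]
opening: 0.0641
finger_force: 0.0
```

>>> jog_arm(
  linear=[
    [0, 0, 0],
    [0, 0, 0],
    [0, 0, 0],
    [0, 0, 0],
  ],
  dr=[
    [0, 0, 0],
    [0, 0, 0],
    [0, 0, 0],
    [0, 0, 0],
  ],
  jaw=[0.3, 0.25, 0.2, 0.2],
)

```text
time_s: 2.65
tcp_pos: [0.5581, -0.031, 0.1377]
eef_rot: [-0.409, 3.112, -0.001]
contact_force: [0.4, -0.6, 7.7]
opening: 0.0517
finger_force: 6.5
```

>>> jog_arm(
  linear=[
    [0, 0, 0],
    [0, 0, 0],
    [0, 0, 0],
  ],
  dr=[
    [0, 0, 0],
    [0, 0, 0],
    [0, 0, 0],
  ],
  jaw=[0.18, 0.16, 0.16],
)

```text
time_s: 2.9
tcp_pos: [0.5583, -0.0312, 0.1379]
eef_rot: [-0.409, 3.112, -0.002]
contact_force: [1.1, -1.7, 9.0]
opening: 0.0498
finger_force: 7.3
```

```bash
python3 - <<'E'
from h import *
s=bot.state();print(s["time_s"],s["tcp_pos"],s["opening"],s["finger_force"],s["contact_force"],s["ft_torque"],s["eef_rot"])
c=save("wrist","w1");b=save("scene","s1")
a=cv2.imread("pics/w1_raw.png")[100:400,120:520];b=cv2.imread("pics/s1_raw.png")[150:260,220:360]
g=lambda i:((i/255.)**.6*255).astype('uint8')
cv2.imwrite("pics/w1.png",np.hstack([g(a),g(cv2.resize(b,(382,300),interpolation=cv2.INTER_CUBIC))]))
E
```

```text
2.9 [ 0.55834425 -0.03118617  0.13786848] 0.04979171342118778 7.322849482297897 [ 1.11520047 -1.69835615  9.04703754] [-0.13608023 -0.01095769  0.00495667] [-4.09165219e-01  3.11164645e+00 -1.73764749e-03]
```

View pics/w1.png

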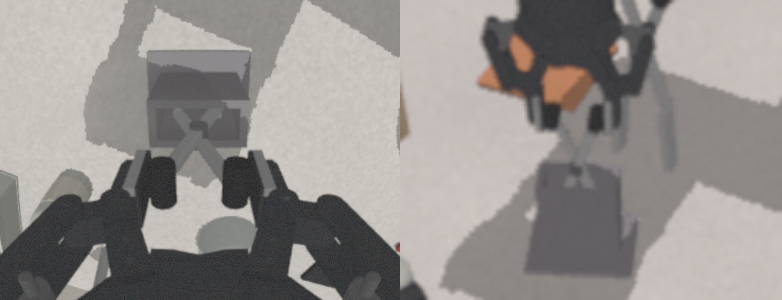

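>>> jog_arm(
  linear=[
    [0, 0, 5],
    [0, 0, 20],
    [0, 0, 50],
    [0, 0, 85],
    [0, 0, 120],
    [0, 0, 150],
    [0, 0, 155],
  ],
  dr=[
    [0, 0, 0],
    [0, 0, 0],
    [0, 0, 0],
    [0, 0, 0],
    [0, 0, 0],
    [0, 0, 0],
    [0, 0, 0],
  ],
  jaw=[0.16, 0.16, 0.16, 0.16, 0.16, 0.16, 0.16],
)

```text
time_s: 3.58
tcp_pos: [0.5589, -0.0311, 0.2973]
eef_rot: [-0.409, 3.107, -0.004]
contact_force: [0.4, -0.6, -0.2]
opening: 0.0501
finger_force: 4.1
```

>>> jog_arm(
  linear=[
    [0, -20, 0],
    [0, -55, 0],
    [-1, -95, 0],
    [-2, -135, 0],
    [-2, -175, 0],
    [-3, -215, 0],
    [-4, -250, 0],
    [-4, -274, 0],
  ],
  dr=[
    [0, 0, -3],
    [0, 0, -8],
    [0, 0, -14],
    [0, 0, -20],
    [0, 0, -25],
    [0, 0, -29],
    [0, 0, -32],
    [0, 0, -34.6],
  ],
  jaw=[0.16, 0.16, 0.16, 0.16, 0.16, 0.16, 0.16, 0.16],
)

```text
time_s: 4.25
tcp_pos: [0.5523, -0.3081, 0.2911]
eef_rot: [-0.542, -3.094, 0.001]
contact_force: [0.2, 0.6, -1.9]
opening: 0.0498
finger_force: 4.1
```

>>> jog_arm(
  linear=[
    [0, -6, 0],
    [0, -6, 0],
    [0, -6, 0],
  ],
  dr=[
    [0, 0, 0],
    [0, 0, 0],
    [0, 0, 0],
  ],
  jaw=[0.16, 0.16, 0.16],
)

```text
time_s: 4.5
tcp_pos: [0.5529, -0.3103, 0.2911]
eef_rot: [-0.534, -3.095, -0.001]
contact_force: [-0.4, 0.2, -2.0]
opening: 0.0492
finger_force: 4.1
```

```bash
python3 - <<'E'
from h import *
from scipy.spatial.transform import Rotation as R
s=bot.state();print(s["time_s"],s["tcp_pos"],s["opening"],s["finger_force"],s["contact_force"],s["ft_torque"])
r=R.from_rotvec(s["eef_rot"]).as_matrix();print(r.round(3),np.degrees(np.arctan2(r[1,1],r[0,1])))
c=save("wrist","w2");save("scene","s2")
a=cv2.imread("pics/w2_raw.png")[60:360,130:530];b=cv2.imread("pics/s2_raw.png")[70:230,130:343]
g=lambda i:((i/255.)**.6*255).astype('uint8')
cv2.imwrite("pics/w2.png",np.hstack([g(a),g(cv2.resize(b,(400,300),interpolation=cv2.INTER_CUBIC))]))
E
```

```text
4.5 [ 0.55294668 -0.31025724  0.29107234] 0.04915754794697548 4.061062261462212 [-0.39613237  0.17806786 -2.03410325] [-0.00092079 -0.00557854 -0.01481892]
[[-0.942  0.335 -0.   ]
 [ 0.335  0.942  0.001]
 [ 0.001  0.001 -1.   ]] 70.4148203734379
```

View pics/w2.png

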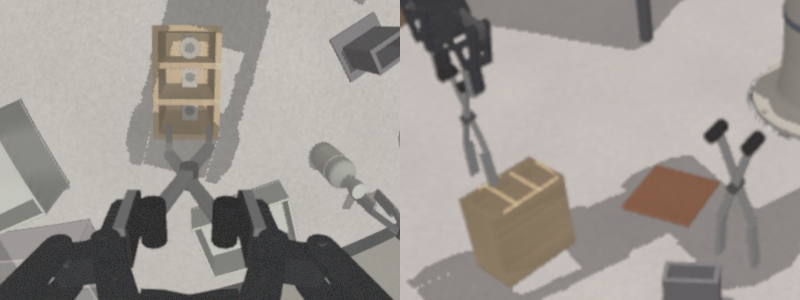

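Wrist view at crop scale: the far pocket's square top is at (190,111), the middle one at (190,77) and the round post at (190,47). The tongs hang with tips near (170,132) and (209,135), just over the far pocket. I'll check heights and alignment from rays.

```bash
python3 - <<'E'
from h import *
c=cal("w2");t=cal("top0");W=lambda u,v,z:onz(c,u+130,v+60,z,True)
q=np.array([W(u,v,.12) for u,v in [(152,27),(222,27),(220,138),(152,138)]]);print("rack",q.mean(0).round(4))
for r in np.roll(q,-1,0)-q: print("   %.1f mm %.1f"%(np.hypot(*r[:2])*1e3,np.degrees(np.arctan2(r[1],r[0]))))
for n,p,k in [("far",(237,90),(190,111)),("mid",(203,158),(190,77)),("round",(184,226),(190,47))]:
    o1,d1=ray(t,430+p[0]/5,185+p[1]/4.41);o2,d2=ray(c,k[0]+130,k[1]+60,True)
    A=np.array([d1,-d2]).T;x=np.linalg.lstsq(A,o2-o1,rcond=None)[0];print(n,(o1+d1*x[0]).round(4),(o2+d2*x[1]).round(4),"at.066",W(*k,.066).round(4),"at.042",W(*k,.042).round(4))
R=np.array([[np.cos(a:=np.radians(-20)),-np.sin(a)],[np.sin(a),np.cos(a)]])
tcp=bot.state()["tcp_pos"]
for k in [(170,132),(209,135),(189,172)]: print("tongs",[ (R.T@(W(*k,z)[:2]-tcp[:2])*1e3).round(1).tolist() for z in (.159,.254)])
cv2.imwrite("pics/w2c.png",cv2.resize(((cv2.imread("pics/w2_raw.png")[75:245,260:380]/255.)**.6*255).astype('uint8'),None,fx=3.5,fy=3.5,interpolation=cv2.INTER_CUBIC))
E
```

```text
rack [ 0.5184 -0.301   0.12  ]
   69.7 mm 70.4
   116.7 mm -19.3
   73.0 mm -109.6
   116.8 mm 159.0
far [ 0.554  -0.309   0.0753] [ 0.5568 -0.3105  0.0761] at.066 [ 0.5591 -0.3113  0.066 ] at.042 [ 0.5647 -0.3131  0.042 ]
mid [ 0.5189 -0.2971  0.0639] [ 0.52   -0.2974  0.064 ] at.066 [ 0.5197 -0.2973  0.066 ] at.042 [ 0.5227 -0.2982  0.042 ]
round [ 0.4832 -0.285   0.0726] [ 0.4857 -0.2853  0.0727] at.066 [ 0.4859 -0.2853  0.066 ] at.042 [ 0.4867 -0.2854  0.042 ]
tongs [[3.8, -18.8], [-26.3, -13.0]]
tongs [[6.5, 17.7], [-24.6, 10.8]]
tongs [[44.6, -0.7], [0.4, -1.2]]
```

View pics/w2c.png

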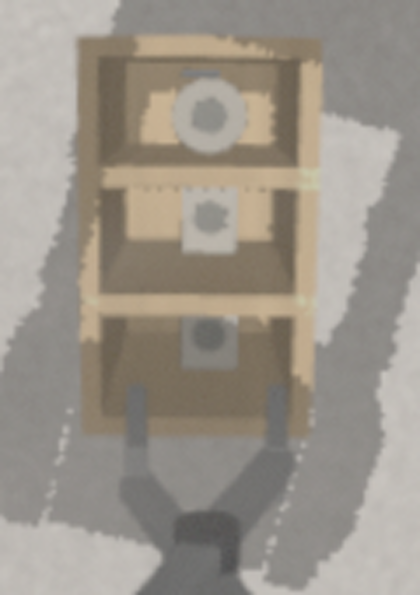

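The far square triangulates to the same height as the round post, and it fits the expected pocket position only for a 60 mm height, so that is the prop. The tongs are well placed over it, so I'll descend.

>>> jog_arm(
  linear=[
    [0, -1, -15],
    [0, -1, -35],
    [0, -1, -50],
    [0, -1, -62],
    [0, -1, -74],
    [0, -1, -84],
    [0, -1, -84],
  ],
  dr=[
    [0, 0, 0],
    [0, 0, 0],
    [0, 0, 0],
    [0, 0, 0],
    [0, 0, 0],
    [0, 0, 0],
    [0, 0, 0],
  ],
  jaw=[0.16, 0.16, 0.16, 0.16, 0.16, 0.16, 0.16],
)

```text
time_s: 5.18
tcp_pos: [0.5526, -0.3103, 0.2055]
eef_rot: [-0.532, -3.093, -0.002]
contact_force: [-0.9, 0.2, -1.5]
opening: 0.05
finger_force: 4.1
```

>>> jog_arm(
  linear=[
    [0, 0, -6],
    [0, 0, -13],
    [0, 0, -20],
    [0, 0, -27],
    [0, 0, -34],
    [0, 0, -41],
    [0, 0, -46],
    [0, 0, -46],
  ],
  dr=[
    [0, 0, 0],
    [0, 0, 0],
    [0, 0, 0],
    [0, 0, 0],
    [0, 0, 0],
    [0, 0, 0],
    [0, 0, 0],
    [0, 0, 0],
  ],
  jaw=[0.16, 0.16, 0.16, 0.16, 0.16, 0.16, 0.16, 0.16],
)

```text
time_s: 5.85
tcp_pos: [0.5527, -0.3116, 0.1599]
eef_rot: [-0.535, -3.094, -0.001]
contact_force: [0.1, 1.1, -0.8]
opening: 0.0496
finger_force: 4.0
```

>>> jog_arm(
  linear=[
    [0, 0, 0],
    [0, 0, 0],
    [0, 0, 0],
    [0, 0, 0],
    [0, 0, 0],
    [0, 0, 0],
    [0, 0, 0],
  ],
  dr=[
    [0, 0, 0],
    [0, 0, 0],
    [0, 0, 0],
    [0, 0, 0],
    [0, 0, 0],
    [0, 0, 0],
    [0, 0, 0],
  ],
  jaw=[0.1, 0.05, 0.0, -0.1, -0.3, -0.5, -0.5],
  newtons=60,
)

```text
time_s: 6.43
tcp_pos: [0.5535, -0.312, 0.1621]
eef_rot: [0.535, 3.094, -0.001]
contact_force: [-0.3, 2.6, 6.1]
opening: 0.0396
finger_force: 60.4
```

>>> jog_arm(
  linear=[
    [0, 0, 3],
    [0, 0, 7],
    [0, 0, 12],
    [0, 0, 16],
  ],
  dr=[
    [0, 0, 0],
    [0, 0, 0],
    [0, 0, 0],
    [0, 0, 0],
  ],
  jaw=[-0.5, -0.5, -0.5, -0.5],
)

```text
time_s: 6.77
tcp_pos: [0.5531, -0.3119, 0.1777]
eef_rot: [-0.535, -3.095, 0.0]
contact_force: [-0.2, -0.6, -7.5]
opening: 0.0396
finger_force: 61.3
```

>>> jog_arm(
  linear=[
    [0, 0, 4],
    [0, 0, 8],
    [0, 0, 13],
    [0, 0, 18],
    [0, 0, 23],
    [0, 0, 28],
    [0, 0, 33],
  ],
  dr=[
    [0, 0, 0],
    [0, 0, 0],
    [0, 0, 0],
    [0, 0, 0],
    [0, 0, 0],
    [0, 0, 0],
    [0, 0, 0],
  ],
  jaw=[-0.5, -0.5, -0.5, -0.5, -0.5, -0.5, -0.5],
)

```text
time_s: 7.35
tcp_pos: [0.5534, -0.312, 0.2112]
eef_rot: [0.535, 3.095, -0.001]
contact_force: [-0.8, 0.7, -1.5]
opening: 0.0396
finger_force: 61.7
```

>>> jog_arm(
  linear=[
    [0, 0, 10],
    [0, 0, 30],
    [0, 0, 55],
    [0, 0, 80],
    [0, 0, 95],
    [0, 0, 100],
    [0, 0, 100],
  ],
  dr=[
    [0, 0, 0],
    [0, 0, 0],
    [0, 0, 0],
    [0, 0, 0],
    [0, 0, 0],
    [0, 0, 0],
    [0, 0, 0],
  ],
  jaw=[-0.5, -0.5, -0.5, -0.5, -0.5, -0.5, -0.5],
)

```text
time_s: 7.93
tcp_pos: [0.5536, -0.3122, 0.312]
eef_rot: [0.535, 3.093, -0.002]
contact_force: [0.4, 0.1, -3.6]
opening: 0.0396
finger_force: 61.8
```

```bash
python3 - <<'E'
from h import *
s=bot.state();print(s["time_s"],s["tcp_pos"],s["opening"],s["finger_force"],s["contact_force"])
c=save("wrist","w3");save("scene","s3")
a=cv2.imread("pics/w3_raw.png")[60:300,220:420];b=cv2.imread("pics/s3_raw.png")[20:200,110:260]
g=lambda i:((i/255.)**.6*255).astype('uint8')
r=lambda i:cv2.resize(i,(400,480),interpolation=cv2.INTER_CUBIC)
cv2.imwrite("pics/w3.png",np.hstack([g(r(a)),g(r(b))]))
E
```

```text
7.9333 [ 0.55362597 -0.31217697  0.31200159] 0.0395546487546992 61.77413821220398 [ 0.36773505  0.09508113 -3.61234424]
```

View pics/w3.png

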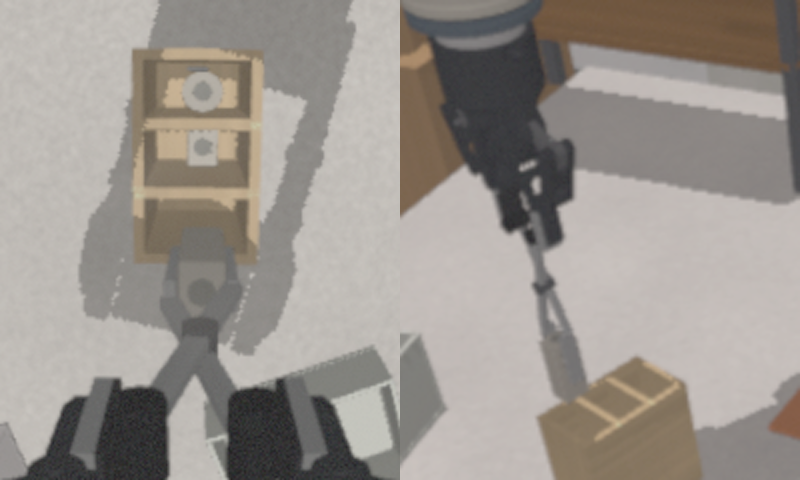

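The prop hangs straight in the jaws: in the wrist crop it runs down from (202,235) with its top at (202,290), and the far pocket is empty. I'll carry it high over the stand to the shelf.

>>> jog_arm(
  linear=[
    [0, 0, 25],
    [0, 8, 60],
    [2, 35, 85],
    [4, 70, 95],
    [6, 105, 95],
    [6, 140, 95],
    [6, 175, 95],
    [6, 210, 95],
  ],
  dr=[
    [0, 0, 0],
    [0, 0, 3],
    [0, 0, 6],
    [0, 0, 9],
    [0, 0, 12],
    [0, 0, 15],
    [0, 0, 18],
    [0, 0, 21],
  ],
  jaw=[-0.5, -0.5, -0.5, -0.5, -0.5, -0.5, -0.5, -0.5],
)

```text
time_s: 8.7
tcp_pos: [0.5585, -0.1002, 0.4038]
eef_rot: [0.042, -3.139, -0.001]
contact_force: [1.1, 0.9, -2.5]
opening: 0.0399
finger_force: 61.8
```

>>> jog_arm(
  linear=[
    [0, 35, 0],
    [0, 70, 0],
    [0, 105, 0],
    [-5, 140, 0],
    [-18, 173, 0],
    [-32, 206, 0],
    [-46, 238, 0],
    [-60, 270, 0],
  ],
  dr=[
    [0, 0, 3],
    [0, 0, 6],
    [0, 0, 9],
    [0, 0, 12],
    [0, 0, 15],
    [0, 0, 18],
    [0, 0, 21],
    [0, 0, 24.6],
  ],
  jaw=[-0.5, -0.5, -0.5, -0.5, -0.5, -0.5, -0.5, -0.5],
)

```text
time_s: 9.37
tcp_pos: [0.4979, 0.1695, 0.4038]
eef_rot: [0.709, -3.058, -0.0]
contact_force: [0.3, 0.7, -2.2]
opening: 0.0396
finger_force: 61.8
```

>>> jog_arm(
  linear=[
    [-15, 30, -10],
    [-32, 60, -40],
    [-50, 85, -75],
    [-65, 102, -110],
    [-65, 102, -140],
    [-65, 102, -150],
    [-65, 102, -150],
    [-65, 102, -150],
  ],
  dr=[
    [0, 0, 0],
    [0, 0, 0],
    [0, 0, 0],
    [0, 0, 0],
    [0, 0, 0],
    [0, 0, 0],
    [0, 0, 0],
    [0, 0, 0],
  ],
  jaw=[-0.5, -0.5, -0.5, -0.5, -0.5, -0.5, -0.5, -0.5],
)

```text
time_s: 10.03
tcp_pos: [0.4349, 0.2697, 0.2558]
eef_rot: [0.706, -3.061, 0.001]
contact_force: [0.8, 0.9, -2.9]
opening: 0.0394
finger_force: 61.8
```

```bash
python3 - <<'E'
from h import *
from scipy.spatial.transform import Rotation as R
s=bot.state();print(s["time_s"],s["tcp_pos"],s["opening"],s["finger_force"],s["contact_force"])
r=R.from_rotvec(s["eef_rot"]).as_matrix();print(np.degrees(np.arctan2(r[1,1],r[0,1])),r[:,2])
c=save("wrist","w4");save("scene","s4");save("top","t4")
a=cv2.imread("pics/w4_raw.png")[60:300,200:400];b=cv2.imread("pics/s4_raw.png")[150:290,370:487]
g=lambda i:((i/255.)**.6*255).astype('uint8')
r=lambda i:cv2.resize(i,(400,480),interpolation=cv2.INTER_CUBIC)
cv2.imwrite("pics/w4.png",np.hstack([g(r(a)),g(r(b))]))
E
```

```text
10.0333 [0.43488217 0.26974922 0.25582422] 0.03943696304797332 61.808942556381226 [ 0.81429696  0.89836656 -2.85207648]
115.96255824264584 [-3.08956905e-04 -3.98045625e-04 -9.99999873e-01]
```

View pics/w4.png

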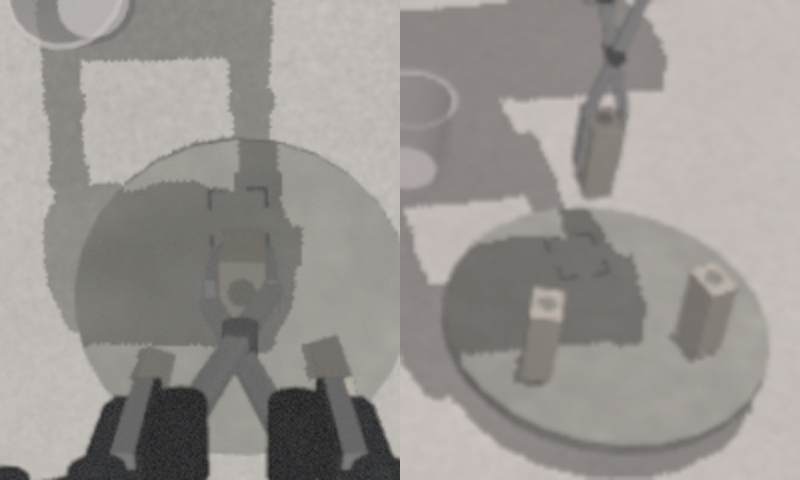

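Wrist crop: the spot's corner ticks are at (209,188), (267,188), (211,238) and (270,238). The prop's near bottom edge runs from (218,229) to (267,231). I'll compute the offset.

```bash
python3 - <<'E'
from h import *
c=cal("w4");W=lambda u,v,z:onz(c,200+u/2,60+v/2,z,True)
tcp=bot.state()["tcp_pos"];a=np.radians(26);R=np.array([[np.cos(a),-np.sin(a)],[np.sin(a),np.cos(a)]])
L=lambda p:((R.T@(p[:2]-tcp[:2]))*1e3).round(1)
for z,P in [(.034,[(209,188),(267,188),(211,240),(270,240)]),(.1,[(218,229),(267,231)]),(.16,[(219,262),(266,262)])]:
    for p in P: print(z,p,L(W(*p,z)),W(*p,z).round(4))
s=cal("s4");S=lambda u,v,z:onz(s,370+u*117/400,150+v*140/480,z)
print("spot scene",[S(*p,.034).round(4).tolist() for p in [(585,235),(548,242),(562,278),(607,270)]] if 0 else [S(u-400,v,.034).round(4).tolist() for u,v in [(592,235),(546,245),(562,278),(607,268)]])
E
```

```text
0.034 (209, 188) [-16.9 -18. ] [0.4283 0.2464 0.034 ]
0.034 (267, 188) [-16.9  16.6] [0.4132 0.2775 0.034 ]
0.034 (211, 240) [ 15.3 -17.2] [0.457  0.2613 0.034 ]
0.034 (270, 240) [15.3 18.8] [0.4412 0.2936 0.034 ]
0.1 (218, 229) [ -8.5 -10.6] [0.4327 0.2567 0.1   ]
0.1 (267, 231) [-7.5 13.7] [0.423  0.2791 0.1   ]
0.16 (219, 262) [-10.1  -8.4] [0.4303 0.258  0.16  ]
0.16 (266, 262) [-10.1  10.6] [0.422  0.2751 0.16  ]
spot scene [[0.4162, 0.2802, 0.034], [0.4366, 0.251, 0.034], [0.4654, 0.2677, 0.034], [0.4458, 0.2957, 0.034]]
```

>>> jog_arm(
  linear=[
    [0, 0, -15],
    [0, 0, -32],
    [0, 0, -45],
    [0, 0, -53],
    [0, 0, -58],
    [0, 0, -59],
    [0, 0, -60],
    [0, 0, -60],
  ],
  dr=[
    [0, 0, 0],
    [0, 0, 0],
    [0, 0, 0],
    [0, 0, 0],
    [0, 0, 0],
    [0, 0, 0],
    [0, 0, 0],
    [0, 0, 0],
  ],
  jaw=[-0.5, -0.5, -0.5, -0.5, -0.5, -0.5, -0.5, -0.5],
)

```text
time_s: 10.85
tcp_pos: [0.4346, 0.2702, 0.1959]
eef_rot: [-0.706, 3.06, 0.0]
contact_force: [-0.3, -0.2, -1.9]
opening: 0.0398
finger_force: 61.8
```

>>> jog_arm(
  linear=[
    [0, 0, -1],
    [0, 0, -2],
    [0, 0, -3],
    [0, 0, -4],
    [0, 0, -4],
  ],
  dr=[
    [0, 0, 0],
    [0, 0, 0],
    [0, 0, 0],
    [0, 0, 0],
    [0, 0, 0],
  ],
  jaw=[-0.5, -0.5, -0.5, -0.5, -0.5],
)

```text
time_s: 11.27
tcp_pos: [0.4341, 0.2701, 0.1911]
eef_rot: [0.706, -3.061, 0.0]
contact_force: [0.1, 0.5, -2.8]
opening: 0.0396
finger_force: 61.8
```

>>> jog_arm(
  linear=[
    [0, 0, -0.6],
    [0, 0, -1.2],
    [0, 0, -1.2],
  ],
  dr=[
    [0, 0, 0],
    [0, 0, 0],
    [0, 0, 0],
  ],
  jaw=[-0.5, -0.5, -0.5],
)

```text
time_s: 11.52
tcp_pos: [0.4343, 0.2702, 0.1902]
eef_rot: [-0.706, 3.061, 0.0]
contact_force: [-0.7, -0.3, -1.8]
opening: 0.0397
finger_force: 62.0
```

>>> jog_arm(
  linear=[
    [0, 0, -0.6],
    [0, 0, -1.2],
    [0, 0, -1.2],
  ],
  dr=[
    [0, 0, 0],
    [0, 0, 0],
    [0, 0, 0],
  ],
  jaw=[-0.5, -0.5, -0.5],
)

```text
time_s: 11.77
tcp_pos: [0.4351, 0.2706, 0.19]
eef_rot: [-0.706, 3.058, 0.001]
contact_force: [-1.0, 1.1, 15.0]
opening: 0.0397
finger_force: 63.7
```

Contact at the expected height. I'll ease off and open slowly.

>>> jog_arm(
  linear=[
    [0, 0, 0.7],
    [0, 0, 0.7],
    [0, 0, 0.7],
  ],
  dr=[
    [0, 0, 0],
    [0, 0, 0],
    [0, 0, 0],
  ],
  jaw=[-0.5, -0.5, -0.5],
)

```text
time_s: 12.02
tcp_pos: [0.4346, 0.2703, 0.19]
eef_rot: [-0.706, 3.06, 0.0]
contact_force: [-1.0, 0.9, 7.7]
opening: 0.0399
finger_force: 62.8
```

>>> jog_arm(
  linear=[
    [0, 0, 0],
    [0, 0, 0],
    [0, 0, 0],
    [0, 0, 0],
    [0, 0, 0],
    [0, 0, 0],
    [0, 0, 0],
    [0, 0, 0],
  ],
  dr=[
    [0, 0, 0],
    [0, 0, 0],
    [0, 0, 0],
    [0, 0, 0],
    [0, 0, 0],
    [0, 0, 0],
    [0, 0, 0],
    [0, 0, 0],
  ],
  jaw=[-0.2, -0.05, 0.0, 0.04, 0.08, 0.12, 0.16, 0.16],
)

```text
time_s: 12.68
tcp_pos: [0.4341, 0.2701, 0.1895]
eef_rot: [0.706, -3.061, 0.0]
contact_force: [-0.7, -0.3, -2.0]
opening: 0.0492
finger_force: 4.0
```

```bash
python3 - <<'E'
from h import *
s=bot.state();print(s["time_s"],s["tcp_pos"],s["opening"],s["finger_force"],s["contact_force"])
c=save("wrist","w5");save("scene","s5")
a=cv2.imread("pics/w5_raw.png")[60:300,200:400];b=cv2.imread("pics/s5_raw.png")[150:290,370:487]
g=lambda i:((i/255.)**.6*255).astype('uint8')
r=lambda i:cv2.resize(i,(400,480),interpolation=cv2.INTER_CUBIC)
cv2.imwrite("pics/w5.png",np.hstack([g(r(a)),g(r(b))]))
E
```

```text
12.6833 [0.43412387 0.27008469 0.1894849 ] 0.04915073695835471 4.049582406878471 [-0.73950898 -0.25149396 -2.00657329]
```

View pics/w5.png

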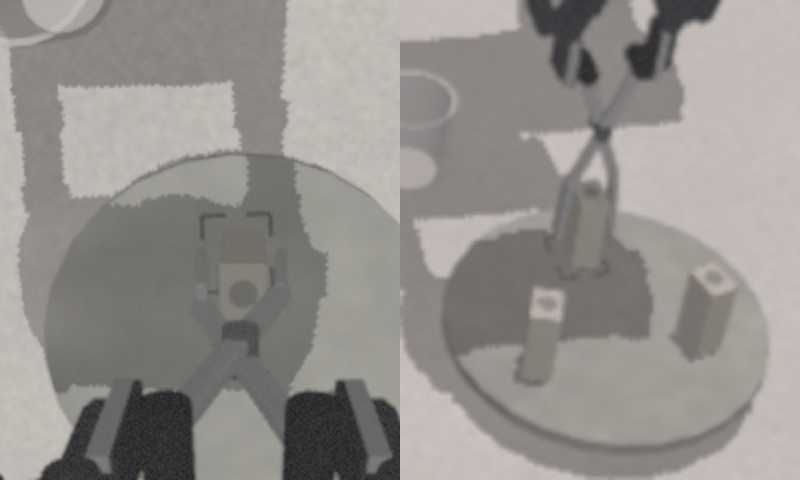

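The prop stands inside the ticks with clear gaps on both sides of the jaws (wrist crop: prop 219–268, jaws at 207 and 277). I'll lift straight up and head back to the stand.

>>> jog_arm(
  linear=[
    [0, 0, 3],
    [0, 0, 10],
    [0, 0, 20],
    [0, 0, 32],
    [0, 0, 46],
    [0, 0, 70],
    [0, 0, 100],
    [0, 0, 120],
  ],
  dr=[
    [0, 0, 0],
    [0, 0, 0],
    [0, 0, 0],
    [0, 0, 0],
    [0, 0, 0],
    [0, 0, 0],
    [0, 0, 0],
    [0, 0, 0],
  ],
  jaw=[0.16, 0.16, 0.16, 0.16, 0.16, 0.16, 0.16, 0.16],
)

```text
time_s: 13.45
tcp_pos: [0.4344, 0.2703, 0.3126]
eef_rot: [-0.706, 3.059, 0.001]
contact_force: [1.5, -0.5, -0.5]
opening: 0.0496
finger_force: 4.1
```

>>> jog_arm(
  linear=[
    [12, -20, 0],
    [30, -50, 0],
    [48, -80, 0],
    [66, -110, 0],
    [84, -142, 0],
    [102, -175, 0],
    [118, -208, 0],
    [124, -240, 0],
  ],
  dr=[
    [0, 0, -1],
    [0, 0, -2.5],
    [0, 0, -4],
    [0, 0, -5.5],
    [0, 0, -7],
    [0, 0, -8.5],
    [0, 0, -10],
    [0, 0, -11],
  ],
  jaw=[0.16, 0.16, 0.16, 0.16, 0.16, 0.16, 0.16, 0.16],
)

```text
time_s: 14.12
tcp_pos: [0.5597, 0.0281, 0.3102]
eef_rot: [-0.407, 3.114, -0.0]
contact_force: [-0.3, 0.9, -1.1]
opening: 0.0493
finger_force: 4.1
```

>>> jog_arm(
  linear=[
    [0, -30, -10],
    [0, -55, -25],
    [0, -61, -40],
    [0, -61, -50],
    [0, -61, -50],
    [0, -61, -50],
  ],
  dr=[
    [0, 0, 0],
    [0, 0, 0],
    [0, 0, 0],
    [0, 0, 0],
    [0, 0, 0],
    [0, 0, 0],
  ],
  jaw=[0.16, 0.16, 0.16, 0.16, 0.16, 0.16],
)

```text
time_s: 14.62
tcp_pos: [0.5581, -0.0301, 0.2599]
eef_rot: [0.41, -3.114, -0.001]
contact_force: [-0.6, 1.0, -0.9]
opening: 0.0499
finger_force: 4.1
```

```bash
python3 - <<'E'
from h import *
from scipy.spatial.transform import Rotation as R
s=bot.state();print(s["time_s"],s["tcp_pos"],s["opening"],s["finger_force"],s["contact_force"])
r=R.from_rotvec(s["eef_rot"]).as_matrix();print(np.degrees(np.arctan2(r[1,1],r[0,1])))
c=save("wrist","w6");save("scene","s6")
a=cv2.imread("pics/w6_raw.png")[60:300,200:400];b=cv2.imread("pics/s6_raw.png")[100:290,240:490]
g=lambda i:((i/255.)**.6*255).astype('uint8')
r=lambda i,w=400:cv2.resize(i,(w,480),interpolation=cv2.INTER_CUBIC)
cv2.imwrite("pics/w6.png",np.hstack([g(r(a)),g(r(b))]))
E
```

```text
14.6167 [ 0.55807055 -0.03009623  0.25985823] 0.04987502045092063 4.0703219175338745 [-0.59861353  1.03490378 -0.8658801 ]
105.01292600163639
```

View pics/w6.png

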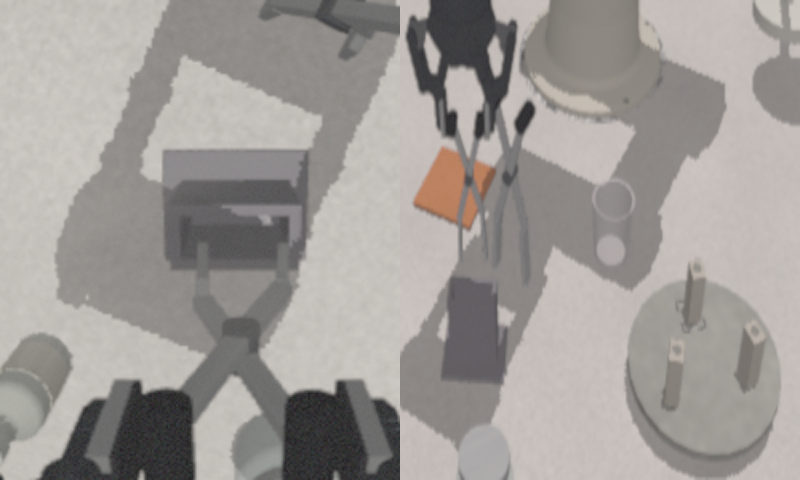

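The prop stands on the spot (scene crop (694,290)), and the tips at (203,250) and (282,250) hang over the slot, which spans u 182–288. I'll check the lateral offset.

```bash
python3 - <<'E'
from h import *
c=cal("w6");tcp=bot.state()["tcp_pos"];a=np.radians(15);R=np.array([[np.cos(a),-np.sin(a)],[np.sin(a),np.cos(a)]])
L=lambda u,v,z:((R.T@(onz(c,200+u/2,60+v/2,z,True)[:2]-tcp[:2]))*1e3).round(1)
print("stand top outer",[L(*p,.091).tolist() for p in [(164,206),(303,206),(170,269),(302,269)]])
print("slot",[L(*p,.091).tolist() for p in [(180,218),(289,218)]])
print("tips",[L(*p,.127).tolist() for p in [(203,245),(282,245)]])
print("foot",[L(*p,.005).tolist() for p in [(164,150),(308,150)]])
E
```

```text
stand top outer [[-17.0, -38.8], [-17.0, 32.9], [17.2, -36.7], [17.2, 33.4]]
slot [[-10.6, -30.6], [-10.6, 25.8]]
tips [[-6.2, -16.8], [-6.2, 19.7]]
foot [[-35.6, -48.3], [-35.6, 44.6]]
```

>>> jog_arm(
  linear=[
    [0.7, -2.7, -8],
    [0.7, -2.7, -20],
    [0.7, -2.7, -35],
    [0.7, -2.7, -55],
    [0.7, -2.7, -75],
    [0.7, -2.7, -95],
    [0.7, -2.7, -110],
    [0.7, -2.7, -115],
  ],
  dr=[
    [0, 0, 0],
    [0, 0, 0],
    [0, 0, 0],
    [0, 0, 0],
    [0, 0, 0],
    [0, 0, 0],
    [0, 0, 0],
    [0, 0, 0],
  ],
  jaw=[0.16, 0.16, 0.16, 0.16, 0.16, 0.16, 0.16, 0.16],
)

```text
time_s: 15.38
tcp_pos: [0.558, -0.0331, 0.1426]
eef_rot: [0.41, -3.112, -0.001]
contact_force: [-0.3, -0.7, -1.2]
opening: 0.0496
finger_force: 4.1
```

>>> jog_arm(
  linear=[
    [0, 0, -1],
    [0, 0, -2],
    [0, 0, -3],
    [0, 0, -4],
    [0, 0, -4],
  ],
  dr=[
    [0, 0, 0],
    [0, 0, 0],
    [0, 0, 0],
    [0, 0, 0],
    [0, 0, 0],
  ],
  jaw=[0.16, 0.16, 0.16, 0.16, 0.16],
)

```text
time_s: 15.8
tcp_pos: [0.5592, -0.0336, 0.1411]
eef_rot: [-0.41, 3.114, -0.001]
contact_force: [-0.9, 0.5, -1.9]
opening: 0.0497
finger_force: 4.1
```

>>> jog_arm(
  linear=[
    [0, 0, -1],
    [0, 0, -2],
    [0, 0, -3],
    [0, 0, -3],
  ],
  dr=[
    [0, 0, 0],
    [0, 0, 0],
    [0, 0, 0],
    [0, 0, 0],
  ],
  jaw=[0.16, 0.16, 0.16, 0.16],
)

```text
time_s: 16.13
tcp_pos: [0.5596, -0.0336, 0.1383]
eef_rot: [-0.409, 3.113, -0.001]
contact_force: [-0.1, 0.8, 7.4]
opening: 0.0495
finger_force: 6.8
```

>>> jog_arm(
  linear=[
    [0, 0, -1],
    [0, 0, -2],
    [0, 0, -2],
  ],
  dr=[
    [0, 0, 0],
    [0, 0, 0],
    [0, 0, 0],
  ],
  jaw=[0.16, 0.16, 0.16],
)

```text
time_s: 16.38
tcp_pos: [0.5596, -0.0336, 0.1364]
eef_rot: [-0.409, 3.113, -0.001]
contact_force: [-0.3, 1.8, 8.7]
opening: 0.0494
finger_force: 7.0
```

On the floor again at the original height. Opening slowly, then retreating up.

>>> jog_arm(
  linear=[
    [0, 0, 1],
    [0, 0, 2],
    [0, 0, 2],
    [0, 0, 2],
    [0, 0, 2],
    [0, 0, 2],
    [0, 0, 2],
    [0, 0, 2],
  ],
  dr=[
    [0, 0, 0],
    [0, 0, 0],
    [0, 0, 0],
    [0, 0, 0],
    [0, 0, 0],
    [0, 0, 0],
    [0, 0, 0],
    [0, 0, 0],
  ],
  jaw=[0.16, 0.18, 0.22, 0.26, 0.32, 0.45, 0.6, 0.75],
)

```text
time_s: 17.05
tcp_pos: [0.5589, -0.0336, 0.1375]
eef_rot: [0.41, -3.115, -0.0]
contact_force: [-0.0, -0.2, -0.4]
opening: 0.0746
finger_force: 0.0
```

>>> jog_arm(
  linear=[
    [0, 0, 0],
    [0, 0, 6],
    [0, 0, 20],
    [0, 0, 45],
    [0, 0, 80],
    [0, 0, 120],
    [0, 0, 150],
    [0, 0, 160],
  ],
  dr=[
    [0, 0, 0],
    [0, 0, 0],
    [0, 0, 0],
    [0, 0, 0],
    [0, 0, 0],
    [0, 0, 0],
    [0, 0, 0],
    [0, 0, 0],
  ],
  jaw=[0.75, 0.75, 0.75, 0.75, 0.75, 0.75, 0.75, 0.75],
)

```text
time_s: 17.72
tcp_pos: [0.5604, -0.0338, 0.303]
eef_rot: [-0.409, 3.108, -0.003]
contact_force: [0.9, -0.2, 0.6]
opening: 0.0747
finger_force: 0.0
```

```bash
python3 - <<'E'
from h import *
s=bot.state();print(s["time_s"],s["tcp_pos"],s["opening"],s["finger_force"],s["contact_force"])
c=save("wrist","w7");save("scene","s7")
a=cv2.imread("pics/w7_raw.png")[80:320,120:520];b=cv2.imread("pics/s7_raw.png")[100:290,230:490]
g=lambda i:((i/255.)**.6*255).astype('uint8')
r=lambda i,w=400:cv2.resize(i,(w,400),interpolation=cv2.INTER_CUBIC)
cv2.imwrite("pics/w7.png",np.hstack([g(r(a)),g(r(b))]))
E
```

```text
17.7167 [ 0.56035128 -0.03380161  0.30295265] 0.07472054986035614 0.0 [ 0.87220875 -0.22993513  0.60472121]
```

View pics/w7.png

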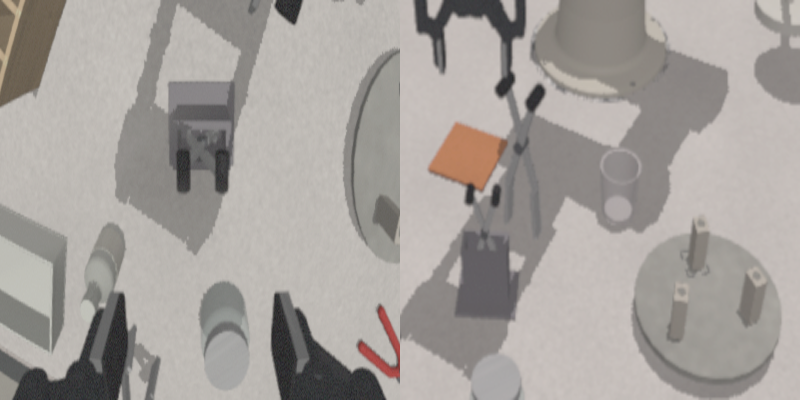

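The tongs stand upright in their slot (scene crop (484,235)) and the prop stands upright on the spot (700,245). The gripper is clear of everything, so I'm handing in.

```bash
python3 -c "
from bench import bot
print(bot.sign_off())"
```

```text
the job is handed in; nothing more can be done
None
```

The job is handed in: the prop stands upright on the marked spot and the tongs are back upright in their stand, at about 18 s of the 54 s allowed; the sign-off returned no verdict.

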